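Hang the wash basket over the drip tray

ROBOT

A 6-joint arm with a two-finger parallel gripper is mounted at the origin on the work surface. World frame = base frame: x ahead of the robot, y to its left, z up, the work surface at z = 0. Lengths are in m, angles in rad, forces in N, time in s.
With the tool pointing down it reaches from about 0.25 to 0.725 m from the base axis. Payload 4 kg.
Tool frame: the origin (TCP) lies at the very end of the fingers, on their centre line; the grasp point (between the pads) lies 19 mm behind it (ctrl.grip_depth is the distance from the TCP to the grasp point, in m); z points along the fingers, y is the line along which they close (so a half turn about z gives the same grasp; the last joint's range is limited). The gripper opens to 85 mm and grips with 20 to 120 N. Pads are 22 mm wide; open, the fingers measure 114 mm over their backs; the gripper's body (76 mm by 85 mm) begins 54 mm behind the grasp point. The pads swing forward as they close: fully open they stand 13 mm farther back than shut.
Start: joints at [-1.33, 0.241, 0.005, 1.335, 0, 1.571], TCP at [0.119, -0.486, 0.231] pointing down, gripper open.
Joint ranges: [-2.72, 2.72], [-1.05, 1.87], [-1.09, 1.28], [-1.99, 2.15], [-1.42, 1.44], [-3.14, 3.14]. Speed limits (rad/s): [2.79, 2.79, 3.14, 3.14, 3.14, 3.14].

INTERFACE

Orientations are given as a rotation vector (axis times angle).
In Python, from rig import readout, vision, close_job, ctrl gives the robot as it stands. The module is installed in compiled form; this text tells all that it offers.
- The arm moves only by the tool step_arm, never from a script. Its argument "increments" is a list of rows, each a list of 3 entries, a list of its own where there are three numbers: the opening, from 0 (shut) to 1 (fully open), then the shift along the world's x, y, z in m, then the turn about the world's z in degrees. In form: [[claw, [dx, dy, dz], spin], ...]. A call has 1 to 20 rows; each row shifts and turns the commanded pose from where the row before left it; what a row does not reach is not made up. A row lasts 1/10 s, in which the tool goes at most 50 mm and 8.59 degrees, less where a joint would pass 70% of its speed; a pose out of reach is approached as far as the arm can. A call with a gripper value outside its range is refused whole. The fingers move at their own pace and stop on an object; "squeeze" is the grip in N (left out, the last holds). Time passes only in rows, so rows that do not move let the fingers close. It gives the time, the measured TCP pose, the force, the opening and the grip force at its end, in the units of the state.
- readout.read_state(): the state, without advancing time (a new reading comes with each control period).
- vision.get_image(name): name is "scene" or "top" or "wrist"; returns a dict with "color" (400x640x3 uint8, red, green, blue), "mtx" (3x3 intrinsics, pixels), "k1" (the pictures are not rectified: a ray, as slopes to the right and down, at radius r is drawn at 1 + k1 r^2 times it, then the intrinsics apply), "xyz" and "rotation" of the camera in the world. Camera axes: x right, y up, looking along -z (the intrinsics and any distortion apply to the point x, -y, -z); pixel columns grow to the right and rows downward; lengths in m; the calibration is good to about 2 mm. A picture is of the moment at which its call begins. There is no depth.
- close_job(): hands the job in; it is judged then, once.
The state is a dict: "clock": time; "joint_pos": joint angles; "joint_vel": joint speeds; "joint_efforts": joint torques, N m; "eef_pos": TCP position; "ee_rot": TCP orientation; "ft_force": force on the tool from outside, world axes, zero at the start; "moment": the same for the moment, N m; "gripper_width": opening from 0.0 (shut) to 1.0 (fully open); "grip_force": force on a finger pad.
Only numpy, scipy, OpenCV 4.12 (cv2) and the standard library are available. Lean on these libraries where they do the work, as an engineer would, in place of code of your own. Each camera call takes 0.05 s, during which the arm holds its last target. There are 200 camera calls.

TASK

Take the longer of the two steel S-hooks out of the grey holder and hang it by its upper curl on the drip rail above the flat white drip tray, and let go of it. Then hang the wash basket by the middle of its handle bar in the hook's lower curl, so that it hangs free, level and still over the tray. Keep the basket upright on the way so that no tubes spill, and do not disturb the tube rack, the jar or the short hook.

Things in the scene. Friction and masses are not known exactly. Their poses are not given: they have to be found in the camera images.
- rail: Fixed steel drip rail. Origin on the bench midway between its two posts; y along the bar, z up. Round bar 12 mm diameter, axis 300 mm above the bench, 540 mm between the axes of the two posts (18 mm diameter, 309 mm tall, at y = -270 and +270 mm, each on a foot 120 x 50 x 8 mm).
- rail_mid (a point): Middle of the rail bar, on its axis, 300 mm above the bench; axes as the rail's.
- tray: Flat white plastic drip tray, open, fixed, 130 (x) x 200 (y) x 15 mm, walls 4 mm; origin at the centre of its underside. It lies under one half of the rail, about 130 mm to one side or the other of the rail's middle, its y axis about along the bar.
- tube_rack: Bystander: green tube rack with blue-capped tubes, 90 (x) x 170 (y) x 108 mm, 0.9 kg, standing under the other half of the rail; origin at the centre of its underside.
- holder: Fixed grey block 80 (x) x 130 (y) x 50 mm, origin at the centre of its underside. Two pockets in its top at y = -35 and +35 mm, 40 (x) x 15 (y) mm, 42 mm deep. Each S-hook stands upright with its lower curl in a pocket, with 1 to 3 mm play, so it may lean by some degrees; which pocket varies.
- hook: The longer S-hook, 160 mm tall, flat steel strip 12 mm wide (y), 4 mm thick, 110 g, an S in its xz plane. Origin: middle of the underside of the lower curl, z up when standing; at the start +x points roughly away from the robot. Shank at x=17, z 19 to 141 mm. Curls are half circles, inner radius 15, outer 19 mm. Hung freely, it leans about 13 degrees, lower end to +x, one curl below the other.
- hook_top (a point): Where the rail's axis lies when the upper curl sits on it: hook x=34, z=150 mm; axes as the hook's. The upper curl, centred at hook x=34, z=141, opens downward; its free straight leg at x=51 ends at z=115 mm. The top can be gripped across shank and leg, parallel, 38 mm wide over the outsides (x 15 to 53).
- hook_low (a point): Where the axis of the basket's handle bar lies when it rests in the lower curl: hook x=0, z=8 mm; axes as the hook's. The lower curl, centred at hook x=0, z=19, opens upward; its free straight leg at x=-17 ends at z=43 mm.
- short_hook: Bystander: the shorter S-hook, 110 mm tall, otherwise as the longer one (its upper curl 50 mm lower); stays in its pocket.
- basket: White plastic wash basket, open box 80 (x) x 160 (y) x 48 mm, walls 4 mm, about 0.25 kg; the tubes in it are part of it and stay below its rim. Rigid steel handle: two flat uprights 12 (x) x 8 (y) mm at y = -78 and +78 mm, up to 125 mm, joined by a straight round bar 8 mm thick along y, axis 120 mm above the underside. Origin at the centre of its underside.
- basket_bar (a point): Middle of the basket's handle bar, on its axis, 120 mm above the basket's underside; y along the bar.
- bottle: Bystander: amber glass jar with blue cap, 60 mm diameter, 130 mm tall, origin at the centre of its underside.
Things that resemble listed ones, but are neither listed nor needed, are in the scene too. What is shaped like the hook but black or pink is not meant.

How it is judged:
On the way:
1. the longer S-hook hangs by its upper curl on the rail, on the tray's half, and is let go (x of hook_top in the frame of rail_mid between -0.01 and 0.01 m and z of hook_top in the frame of rail_mid between -0.01 and 0.008 m and y of hook_top in the frame of rail_mid between -0.25 and 0.25 m and angle between the y axis of hook and the y axis of rail, either way round below 0.4 rad and contact force between hook and rail above 0.4 N and contact force between the fingers and hook below 0.1 N and horizontal distance between hook_top and tray below 0.06 m), for 0.3 s.
At the end, for the whole second after the job is handed in: Long hook hangs on the rail (seat within 10 mm, square within 0.4 rad); basket bar in its lower curl (seat within 10 mm, bar middle within 30 mm); basket level within 0.3 rad, centred over the tray within 50 mm, over 20 mm up, touching neither tray nor rack; both released and under 0.08 m/s (x of hook_top in the frame of rail_mid between -0.01 and 0.01 m and z of hook_top in the frame of rail_mid between -0.01 and 0.008 m and y of hook_top in the frame of rail_mid between -0.25 and 0.25 m and angle between the y axis of hook and the y axis of rail, either way round below 0.4 rad and contact force between hook and rail above 0.4 N and x of basket_bar in the frame of hook_low between -0.01 and 0.01 m and z of basket_bar in the frame of hook_low between -0.008 and 0.01 m and y of basket_bar in the frame of hook_low between -0.03 and 0.03 m and contact force between basket and hook above 1 N and angle between basket's own z axis and vertical below 0.3 rad and horizontal distance between basket and tray below 0.05 m and height (world z) of basket above 0.02 m and linear speed of each of basket, hook below 0.08 m/s and contact force between the fingers and basket below 0.1 N and contact force between the fingers and hook below 0.1 N and contact force between basket and tray below 0.1 N and contact force between basket and tube_rack below 0.1 N).
It fails at once if the basket is tipped more than 0.6 rad (angle between basket's own z axis and vertical above 0.6 rad).
It fails at once if the tube rack is moved by more than 25 mm or tipped over (distance of tube_rack from where it was at the start of the episode above 0.025 m or angle between tube_rack's own z axis and vertical above 0.4 rad).
It fails at once if the jar is moved by more than 25 mm or tipped over (distance of bottle from where it was at the start of the episode above 0.025 m or angle between bottle's own z axis and vertical above 0.4 rad).
It fails at once if the short hook is moved by more than 20 mm or tipped over (distance of short_hook from where it was at the start of the episode above 0.02 m or angle between short_hook's own z axis and vertical above 0.4 rad).
It also fails if it takes over 72 s, if anything falls off the work surface, if the arm or the gripper's body presses on something with over 40 N, if the wrist force passes 120 N, or if a joint passes its speed limit or range.

## Working session

There is one attempt and no reset: what is moved stays moved. The work goes in short steps, Python scripts to look and compute and a tool call to move; the robot and the scene stay as the last step left them, time stands still between calls to the robot, and variables do not carry over. Pictures are saved under pics/ and viewed, at most 10 in all, crops included, and the job is handed in when it is done.

Besides the shell and the picture viewer there is one more tool, called after "Request:" as name(argument=value, ...) on one line, values as JSON. step_arm: Moves the arm, as the interface text tells. Its arguments: {"type":"object","properties":{"increments":{"type":"array"},"squeeze":{"type":"number"}},"required":["increments"]}

```bash
mkdir -p pics
cat > h.py <<'E'
import numpy as np, cv2
from rig import readout, vision, close_job, ctrl
from scipy.spatial.transform import Rotation as R
def rot(r):
    r=np.array(r,float)
    return r if r.shape==(3,3) else (R.from_rotvec(r).as_matrix() if r.size==3 else R.from_quat(r).as_matrix())
def snap(name,fn=None):
    im=vision.get_image(name)
    if fn: cv2.imwrite('pics/'+fn,im['color'][:,:,::-1])
    np.save('last_'+name+'.npy',im,allow_pickle=True); return im
def load(name): return np.load('last_'+name+'.npy',allow_pickle=True).item()
def ray(im,u,v):
    K=im['mtx']; k=np.array([im['k1'],0,0,0],float)
    p=cv2.undistortPoints(np.array([[[u,v]]],float),K,k)[0,0]
    d=rot(im['rotation'])@np.array([p[0],-p[1],-1]); return np.array(im['xyz'],float),d/np.linalg.norm(d)
def onz(im,u,v,z):
    o,d=ray(im,u,v); return o+d*(z-o[2])/d[2]
def tri(a,b):
    (o1,d1),(o2,d2)=a,b
    t=np.linalg.lstsq(np.c_[d1,-d2],o2-o1,rcond=None)[0]
    p,q=o1+t[0]*d1,o2+t[1]*d2; return (p+q)/2,np.linalg.norm(p-q)
def proj(im,P):
    c=rot(im['rotation']).T@(np.array(P,float)-np.array(im['xyz'])); x,y=c[0]/-c[2],-c[1]/-c[2]
    s=1+im['k1']*(x*x+y*y); K=im['mtx']; return np.array([K[0][0]*x*s+K[0][2],K[1][1]*y*s+K[1][2]])
E
python3 - <<'E'
from h import *
for n in ('scene','top'):
    im=snap(n,n+'0.png'); print(n,im['mtx'],im['k1'],im['xyz'],im['rotation'])
print(readout.read_state(), ctrl.grip_depth)
E
```

```text
scene [[448.23164597   0.         322.81531799]
 [  0.         448.23164597 204.49398801]
 [  0.           0.           1.        ]] 0.0030699537638740706 [0.96581178 0.8444995  0.95874336] [0.34382637 1.0741682  2.36489939]
top [[507.71331981   0.         314.28553854]
 [  0.         507.71331981 193.50891284]
 [  0.           0.           1.        ]] 0.016853667046261674 [0.31927996 0.08521063 1.53112015] [ 0.08164147 -0.08498083 -1.54197322]
{'clock': 0.1, 'joint_pos': array([-1.33000700e+00,  2.41330371e-01,  3.84585676e-03,  1.33522597e+00,
       -4.51317501e-05,  1.57079959e+00]), 'joint_vel': array([-0.00033029, -0.00167044,  0.00134714, -0.00104062,  0.00139844,
        0.00230619]), 'joint_efforts': array([ 7.97664279e-05, -3.73138618e+01,  2.53009987e+01,  1.08754853e-02,
       -1.21332632e-04,  5.56230475e-06]), 'eef_pos': array([ 0.1190824 , -0.48501251,  0.23050063]), 'ee_rot': array([-3.11697106e+00, -3.77085322e-01,  4.31246970e-04]), 'ft_force': array([-0.48570348, -0.12352154, -1.09064913]), 'moment': array([0.0052347 , 0.01371572, 0.04635592]), 'grip_force': 0.0, 'gripper_width': 1.0006077512906573} 0.0187
```

View pics/scene0.png

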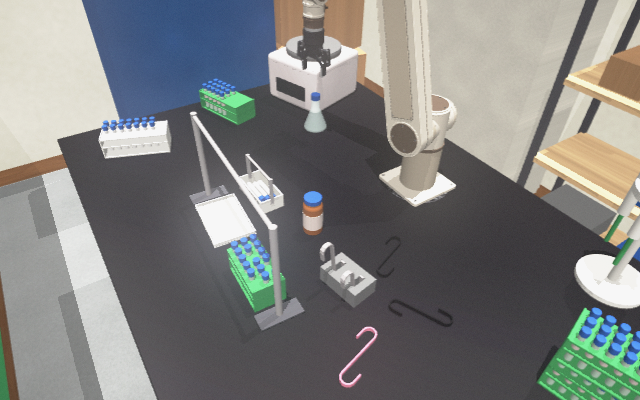

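View pics/top0.png

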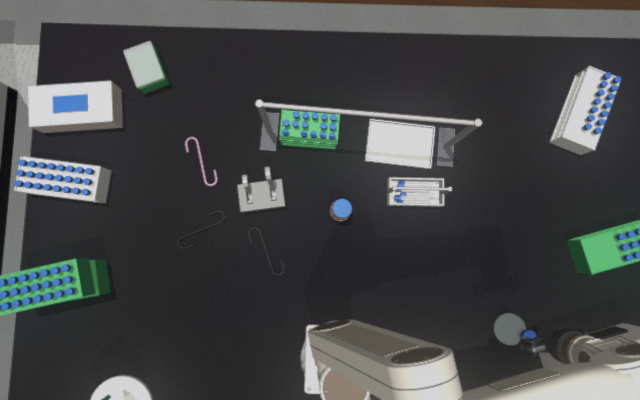

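The scene image shows the rail (195,118)-(268,222), the tray (225,218), the basket (260,188), the jar (312,213) and the holder (347,280). Candidates for the hook:
- scene (327,255), steel in the holder, taller
- scene (347,280), steel in the holder, shorter
- black hooks at (390,255) and (420,313), excluded by colour
- pink hook at (358,357), excluded by colour

In the top view the holder hooks are at (268,182) and (245,188). Next I'll check in a close crop.

Run:
```python
from h import *
s=load('scene')['color'][230:310,305:385,::-1]; t=load('top')['color'][155:219,228:292,::-1]
a=cv2.resize(s,(400,400),interpolation=cv2.INTER_CUBIC); b=cv2.resize(t,(400,400),interpolation=cv2.INTER_CUBIC)
cv2.imwrite('pics/crop1.png',np.hstack([a,b]))
im=load('top')
for n,u,v,z in [('railL',259,103,.309),('railR',478,122,.309),('bar a',300,107,.306),('bar b',440,119.5,.306),('tray',400,143,.015),('jar',342,208,.13),('bar1',392,190.5,.124),('bar2',450,189,.124)]:
    print(n,onz(im,u,v,z).round(4))
for n,uv in [('tray corners',[(371,120),(435,124),(431,167),(366,160)]),('holder top',[(237,184),(281,178),(285,207),(241,212)]),('basket rim',[(389,178),(443,179),(444,206),(388,205)])]:
    z={'t':.015,'h':.05,'b':.048}[n[0]]
    print(n,[onz(im,*p,z)[:2].round(4).tolist() for p in uv])
```

```text
railL [0.6705 0.2267 0.309 ]
railR [ 0.6375 -0.3127  0.309 ]
bar a [0.6641 0.1255 0.306 ]
bar b [ 0.6421 -0.2203  0.306 ]
tray [ 0.6426 -0.1717  0.015 ]
jar [0.4308 0.0065 0.13  ]
bar1 [ 0.4841 -0.1322  0.124 ]
bar2 [ 0.4927 -0.2938  0.124 ]
tray corners [[0.7115, -0.0826], [0.7043, -0.2777], [0.5715, -0.266], [0.5875, -0.0694]]
holder top [[0.4995, 0.3119], [0.5208, 0.1833], [0.4356, 0.1687], [0.4175, 0.2966]]
basket rim [[0.5298, -0.1347], [0.5312, -0.2937], [0.4515, -0.2967], [0.4499, -0.1327]]
```

View pics/crop1.png

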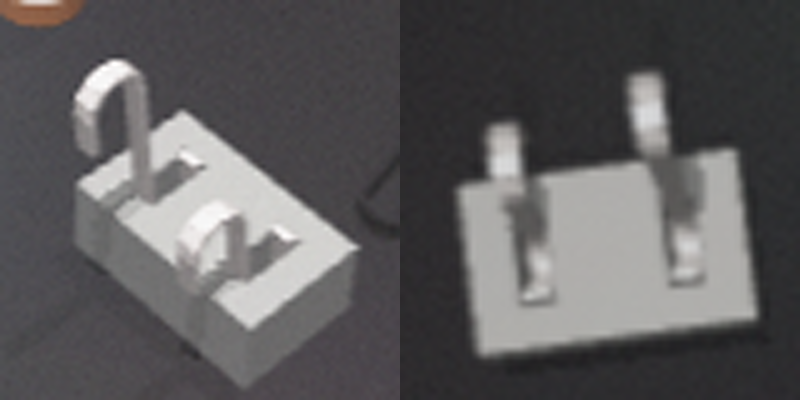

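The crop shows the long steel hook at left-back in the scene view (top of its curl at scene ≈(327.6,242.4)) and as the right one in the top view (curl ≈(268,172)). The short hook sits in the other pocket. 

The tool always points down and can't get under the rail. So I'll hang the hook first and let go. Then I'll regrip it by its top, pick up the basket bar in its lower curl, and hang both together.

Run:
```python
from h import *
s,t=load('scene'),load('top')
p,e=tri(ray(s,327.6,242.4),ray(t,268,172.6)); print('top of curl',p.round(4),e)
o=np.array([.474,.2056,.008]); a=np.radians(9.4)
for x,y,z in [(34,0,160),(53,0,141),(53,0,115),(15,0,141),(34,6,160),(34,-6,160)]:
    P=o+np.array([x*np.cos(a)-y*np.sin(a),x*np.sin(a)+y*np.cos(a),z])/1000
    u,v=proj(s,P); U,V=proj(t,P); print((x,y,z),P.round(4),'scenecrop',((u-305)*5).round(),((v-230)*5).round(),'topcrop',(400+(U-228)*6.25).round(),((V-155)*6.25).round())
# basket bar: check in scene
for P in ([.4841,-.1322,.124],[.4927,-.2938,.124],[.6705,.2267,.309],[.6375,-.3127,.309]): print(proj(s,P))
```

```text
top of curl [0.5187 0.2115 0.1658] 0.0002902892378041053
(34, 0, 160) [0.5075 0.2112 0.168 ] scenecrop 131.0 50.0 topcrop 649.0 135.0
(53, 0, 141) [0.5263 0.2143 0.149 ] scenecrop 102.0 95.0 topcrop 648.0 99.0
(53, 0, 115) [0.5263 0.2143 0.123 ] scenecrop 101.0 131.0 topcrop 653.0 107.0
(15, 0, 141) [0.4888 0.208  0.149 ] scenecrop 157.0 58.0 topcrop 659.0 184.0
(34, 6, 160) [0.5066 0.2171 0.168 ] scenecrop 140.0 56.0 topcrop 636.0 137.0
(34, -6, 160) [0.5085 0.2052 0.168 ] scenecrop 123.0 43.0 topcrop 663.0 133.0
[273.69694026 179.05502051]
[247.45637684 154.20851421]
[272.92695075 226.7193993 ]
[192.84276502 112.79725123]
```

Request:
step_arm(increments=[[1,[0.02,0.03,0.02],8],[1,[0.03,0.04,0.02],8],[1,[0.03,0.04,0.01],8],[1,[0.03,0.04,0.01],8],[1,[0.03,0.04,0],8],[1,[0.03,0.04,0],8],[1,[0.03,0.04,0],8],[1,[0.03,0.04,0],8],[1,[0.03,0.04,0],8],[1,[0.03,0.04,0],8],[1,[0.03,0.04,0],5.6],[1,[0.03,0.04,0],0],[1,[0.03,0.04,0],0],[1,[0.0,0.04,0],0],[1,[0.0,0.04,0],0],[1,[0.0,0.04,0],0],[1,[0.0,0.04,0],0],[1,[0.0,0.026,0],0],[1,[0,0,0],0],[1,[0,0,0],0]])

```text
clock: 2.1
eef_pos: [0.4955, 0.2063, 0.2888]
ee_rot: [-2.03, -2.397, 0.003]
ft_force: [0.1, -1.0, 0.5]
gripper_width: 0.999
grip_force: 0.0
```

Request:
step_arm(increments=[[1,[0.022,0.005,-0.02],0],[1,[0,0,-0.025],0],[1,[0,0,-0.02],0],[1,[0,0,0],0],[1,[0,0,0],0]])

```text
clock: 2.6
eef_pos: [0.5179, 0.2098, 0.2247]
ee_rot: [-2.034, -2.394, 0.001]
ft_force: [0.3, -1.3, 0.7]
gripper_width: 1.0
grip_force: 0.0
```

Run:
```python
from h import *
s=readout.read_state(); print(s['eef_pos'],s['ft_force'])
w=snap('wrist'); t=snap('top'); 
c=cv2.resize(t['color'][140:220,220:320,::-1],(400,320),interpolation=cv2.INTER_CUBIC)
cw=cv2.resize(w['color'][:,:,::-1],(400,250)); cw=cv2.copyMakeBorder(cw,0,70,0,0,cv2.BORDER_CONSTANT)
cv2.imwrite('pics/g1.png',np.hstack([cw,c]))
```

```text
[0.51789603 0.20983226 0.22472796] [ 0.31440487 -1.26334877  0.65486798]
```

View pics/g1.png

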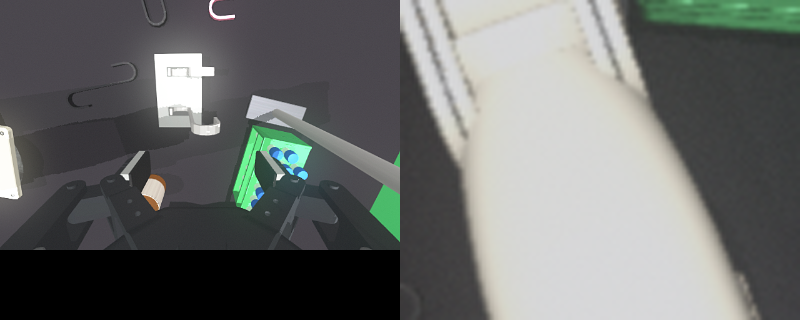

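Wrist view: the long hook's curl is at full-res ≈(331,205), between and ahead of the fingers. I'll check this against the plane z=0.166.

Run:
```python
from h import *
w=load('wrist'); print(w['xyz'],rot(w['rotation']).round(2).tolist())
g=w['color'][165:225,285:365].min(2); m=(g>150).astype(np.uint8)
n,l,st,c=cv2.connectedComponentsWithStats(m); print([(st[i]+[285,165,0,0,0]).tolist()for i in range(1,n) if st[i][4]>15])
for uv in [(310,205),(331,205),(350,205)]: print(uv,onz(w,*uv,.166).round(4),onz(w,*uv,.15).round(4))
for P in ([.5187,.2115,.166],[.5375,.2146,.148],[.500,.2084,.148]): print(P,proj(w,P).round(1))
```

```text
[0.50665661 0.27759191 0.36745353] [[0.99, -0.16, -0.04], [0.16, 0.95, 0.27], [-0.0, -0.27, 0.96]]
[[285, 165, 67, 52, 1974]]
(310, 205) [0.5064 0.2138 0.166 ] [0.5064 0.2087 0.15  ]
(331, 205) [0.5219 0.2163 0.166 ] [0.5231 0.2114 0.15  ]
(350, 205) [0.5359 0.2186 0.166 ] [0.5383 0.2139 0.15  ]
[0.5187, 0.2115, 0.166] [325.7 210.4]
[0.5375, 0.2146, 0.148] [349.  203.3]
[0.5, 0.2084, 0.148] [302.3 203.4]
```

Request:
step_arm(increments=[[1,[0.002,0.001,-0.03],0],[1,[0,0,-0.03],0],[1,[0,0,-0.02],0],[1,[0,0,-0.008],0],[1,[0,0,0],0],[0.6,[0,0,0],0],[0.4,[0,0,0],0],[0.2,[0,0,0],0],[0.2,[0,0,0],0],[0.2,[0,0,0],0],[0.2,[0,0,0],0],[0.2,[0,0,0],0]], squeeze=40)

```text
clock: 3.9
eef_pos: [0.5209, 0.2124, 0.1378]
ee_rot: [2.031, 2.395, 0.004]
ft_force: [-0.4, 0.1, 6.8]
gripper_width: 0.422
grip_force: 40.0
```

Request:
step_arm(increments=[[0.2,[0,0,0.008],0],[0.2,[0,0,0.01],0],[0.2,[0,0,0.015],0],[0.2,[0,0,0.02],0],[0.2,[0,0,0.02],0],[0.2,[0,0,0.03],0],[0.2,[0,0,0.03],0],[0.2,[0,0,0.03],0],[0.2,[0,0,0.02],0],[0.2,[0,0,0],0],[0.2,[0,0,0],0]], squeeze=60)

```text
clock: 5.0
eef_pos: [0.5195, 0.2119, 0.3191]
ee_rot: [-2.032, -2.396, 0.001]
ft_force: [-1.0, 0.5, -2.3]
gripper_width: 0.414
grip_force: 60.1
```

Run:
```python
from h import *
s=snap('scene'); w=snap('wrist')
p=proj(s,readout.read_state()['eef_pos']); print(p)
x,y=int(p[0])-60,int(p[1])-40
a=cv2.resize(s['color'][y:y+120,x:x+120,::-1],(400,400),interpolation=cv2.INTER_CUBIC); print(x,y)
b=cv2.resize(w['color'][:,:,::-1],(400,250)); b=cv2.copyMakeBorder(b,0,150,0,0,cv2.BORDER_CONSTANT)
cv2.imwrite('pics/g2.png',np.hstack([a,b]))
```

```text
[329.08835232 195.00001938]
269 155
```

View pics/g2.png

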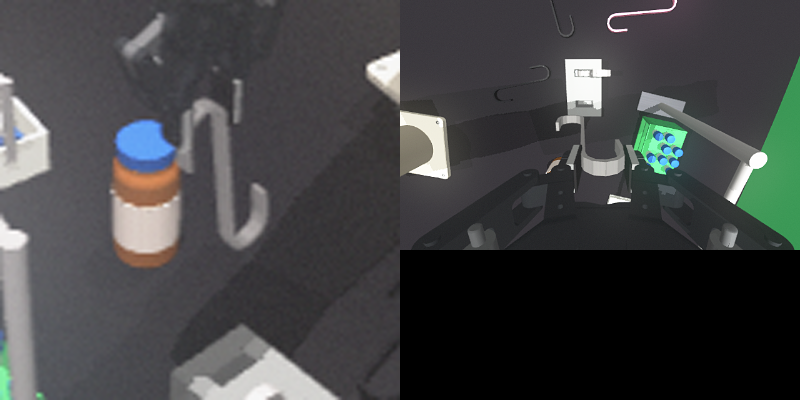

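The hook is gripped upright in the scene crop: lower curl bottom at crop (240,248) → pixel (341,229). The short hook is still in its pocket. Next I'll work out the hook's height in the grip and cross-check the rail.

Run:
```python
from h import *
s=load('scene'); e=readout.read_state()['eef_pos']; a=np.radians(9.4)
b=e-.034*np.array([np.cos(a),np.sin(a),0])
for z in (-.12,-.125,-.13,-.135): print(z,proj(s,[b[0],b[1],e[2]+z]).round(1))
t=vision.get_image('top')
for y in (-.172,-.10):
    x=.654+.0612*(y+.043); P=[x,y,.3]
    for n,im in (('s',s),('t',t)):
        u,v=proj(im,P); g=im['color'].min(2)
        if n=='s': print(y,n,u.round(1),v.round(1),list(zip(range(int(u)-8,int(u)+9),g[int(round(v)),int(u)-8:int(u)+9])))
        else: print(y,n,u.round(1),v.round(1),list(zip(range(int(v)-6,int(v)+7),g[int(v)-6:int(v)+7,int(round(u))])))
```

```text
-0.12 [337.9 226.7]
-0.125 [337.8 228.2]
-0.13 [337.7 229.7]
-0.135 [337.6 231.1]
-0.172 s 209.7 138.9 [(201, np.uint8(98)), (202, np.uint8(81)), (203, np.uint8(76)), (204, np.uint8(75)), (205, np.uint8(76)), (206, np.uint8(77)), (207, np.uint8(161)), (208, np.uint8(221)), (209, np.uint8(241)), (210, np.uint8(244)), (211, np.uint8(243)), (212, np.uint8(191)), (213, np.uint8(99)), (214, np.uint8(79)), (215, np.uint8(75)), (216, np.uint8(75)), (217, np.uint8(75))]
-0.172 t 419.9 118.0 [(111, np.uint8(55)), (112, np.uint8(53)), (113, np.uint8(55)), (114, np.uint8(56)), (115, np.uint8(85)), (116, np.uint8(151)), (117, np.uint8(192)), (118, np.uint8(202)), (119, np.uint8(172)), (120, np.uint8(130)), (121, np.uint8(74)), (122, np.uint8(60)), (123, np.uint8(64))]
-0.1 s 219.1 152.3 [(211, np.uint8(80)), (212, np.uint8(83)), (213, np.uint8(77)), (214, np.uint8(81)), (215, np.uint8(80)), (216, np.uint8(163)), (217, np.uint8(222)), (218, np.uint8(241)), (219, np.uint8(244)), (220, np.uint8(243)), (221, np.uint8(200)), (222, np.uint8(107)), (223, np.uint8(85)), (224, np.uint8(82)), (225, np.uint8(84)), (226, np.uint8(79)), (227, np.uint8(82))]
-0.1 t 390.8 115.5 [(109, np.uint8(54)), (110, np.uint8(52)), (111, np.uint8(55)), (112, np.uint8(62)), (113, np.uint8(109)), (114, np.uint8(184)), (115, np.uint8(205)), (116, np.uint8(188)), (117, np.uint8(153)), (118, np.uint8(88)), (119, np.uint8(62)), (120, np.uint8(95)), (121, np.uint8(171))]
```

Request:
step_arm(increments=[[0.2,[0.01,-0.02,0.01],-3],[0.2,[0.01,-0.03,0.01],-3],[0.2,[0.01,-0.04,0.01],-3],[0.2,[0.01,-0.04,0.003],-3],[0.2,[0,-0.04,0],-0.9],[0.2,[0,-0.04,0],0],[0.2,[0,-0.04,0],0],[0.2,[0,-0.04,0],0],[0.2,[0,-0.04,0],0],[0.2,[0,-0.03,0],0],[0.2,[0,-0.02,0],0],[0.2,[0,-0.004,0],0],[0.2,[0,0,0],0],[0.2,[0,0,0],0]])

```text
clock: 6.55
eef_pos: [0.5598, -0.171, 0.3519]
ee_rot: [-2.286, -2.152, 0.0]
ft_force: [0.4, -0.1, -1.1]
gripper_width: 0.416
grip_force: 60.2
```

Request:
step_arm(increments=[[0.2,[0.015,0,0],0],[0.2,[0.02,0,0],0],[0.2,[0.02,0,0],0],[0.2,[0.02,0,0],0],[0.2,[0.011,0,0],0],[0.2,[0,0,0],0],[0.2,[0,0,0],0],[0.2,[0,0,0],0]])

```text
clock: 7.35
eef_pos: [0.6454, -0.1713, 0.3529]
ee_rot: [-2.287, -2.153, -0.0]
ft_force: [-0.1, 0.2, -1.4]
gripper_width: 0.415
grip_force: 60.3
```

Run:
```python
from h import *
print(readout.read_state()['eef_pos'])
s=snap('scene')
a=cv2.resize(s['color'][80:180,150:270,::-1],(720,600),interpolation=cv2.INTER_CUBIC)
cv2.imwrite('pics/g3.png',a)
```

```text
[ 0.64544712 -0.17125269  0.35294064]
```

View pics/g3.png

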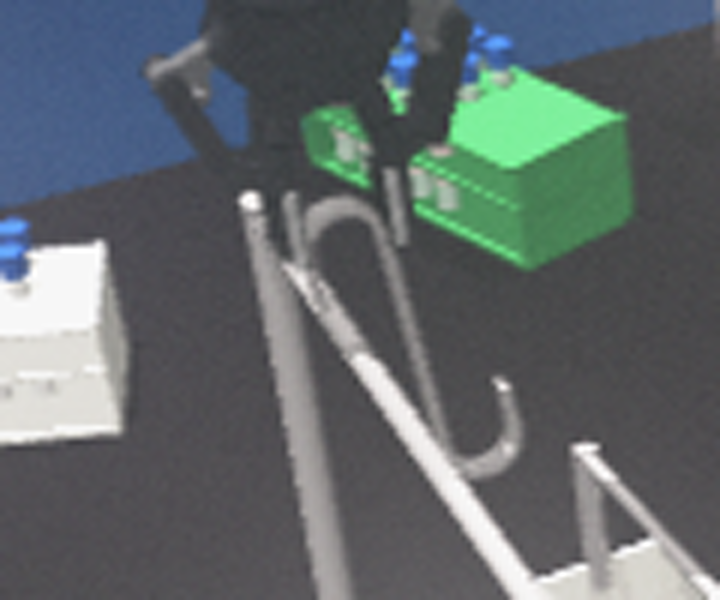

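The hook is above the rail, with its leg on the far side (crop (300,240)) and its shank on the near side (crop (400,280)). Lowering.

Request:
step_arm(increments=[[0.2,[0,0,-0.015],0],[0.2,[0,0,-0.02],0],[0.2,[0,0,-0.018],0],[0.2,[0,0,-0.01],0],[0.2,[0,0,-0.006],0],[0.2,[0,0,0],0],[0.2,[0,0,0],0],[0.2,[0,0,0],0]])

```text
clock: 8.2
eef_pos: [0.6455, -0.172, 0.2852]
ee_rot: [2.288, 2.151, 0.001]
ft_force: [-2.7, 0.2, 6.5]
gripper_width: 0.415
grip_force: 61.0
```

Request:
step_arm(increments=[[0.55,[0,0,0],0],[0.65,[0,0,0],0],[0.75,[0,0,0],0],[0.85,[0,0,0],0],[1,[0,0,0],0],[1,[0,0,0],0],[1,[0,0,0],0],[1,[0,0,0],0],[1,[0,0,0],0],[1,[0,0,0],0]])

```text
clock: 9.2
eef_pos: [0.6459, -0.172, 0.2835]
ee_rot: [2.288, 2.152, 0.0]
ft_force: [0.6, 0.5, 0.0]
gripper_width: 0.998
grip_force: 0.0
```

Run:
```python
from h import *
s=snap('scene'); w=snap('wrist')
a=cv2.resize(s['color'][90:170,165:245,::-1],(400,400),interpolation=cv2.INTER_CUBIC)
b=cv2.resize(w['color'][:,:,::-1],(400,250)); b=cv2.copyMakeBorder(b,0,150,0,0,cv2.BORDER_CONSTANT)
cv2.imwrite('pics/g4.png',np.hstack([a,b]))
for t in ([.6461,-.172,.310],[.6461,-.172,.135]): print(((proj(s,t)-[165,90])*5).round())
```

```text
[221. 229.]
[265. 485.]
```

View pics/g4.png

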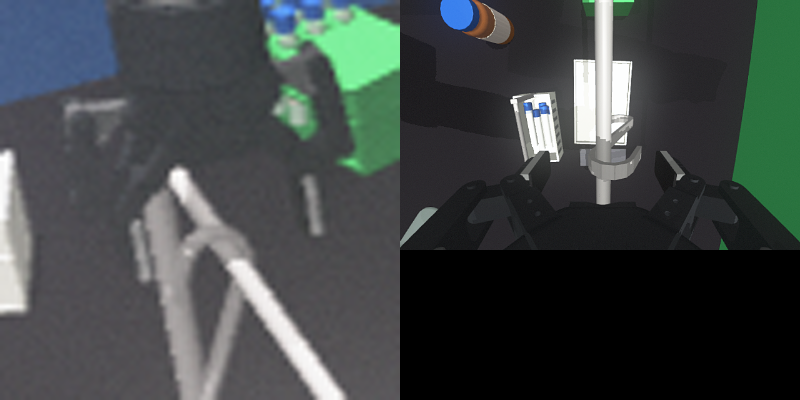

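The scene crop (215,235) and wrist view (615,165) show the hook hanging on the rail and released. I'll wait a little longer, then regrip its top.

Request:
step_arm(increments=[[1,[0,0,0],0],[1,[0,0,0],0],[1,[0,0,0],0],[1,[0,0,0],0],[1,[0,0,0],0],[0.7,[0,0,0],0],[0.6,[0,0,0],0],[0.5,[0,0,0],0],[0.4,[0,0,0],0],[0.2,[0,0,0],0],[0.2,[0,0,0],0],[0.2,[0,0,0],0],[0.2,[0,0,0],0]], squeeze=60)

```text
clock: 10.6
eef_pos: [0.6462, -0.172, 0.2839]
ee_rot: [2.288, 2.152, 0.001]
ft_force: [0.9, 0.2, 2.2]
gripper_width: 0.418
grip_force: 59.9
```

Request:
step_arm(increments=[[0.2,[0,0,0.01],0],[0.2,[0,0,0.02],0],[0.2,[0,0,0.02],0],[0.2,[0,0,0.02],0],[0.2,[-0.005,0,0.005],0],[0.2,[-0.03,-0.008,0],3],[0.2,[-0.03,-0.01,0],3],[0.2,[-0.01,-0.01,0],0.5],[0.2,[0,-0.011,0],0],[0.2,[0,0,0],0],[0.2,[0,0,0],0],[0.2,[0,0,0],0]])

```text
clock: 11.8
eef_pos: [0.5718, -0.2107, 0.3577]
ee_rot: [-2.162, -2.279, -0.0]
ft_force: [-0.5, 0.6, -0.2]
gripper_width: 0.415
grip_force: 60.4
```

Run:
```python
from h import *
st=readout.read_state(); print(st['eef_pos'],st['ft_force'],st['clock'])
s=snap('scene'); w=snap('wrist')
e=st['eef_pos']; n=R.from_rotvec(st['ee_rot']).as_matrix()[:,1]; n=n*np.sign(n[0]); print(n)
b=e-.034*n
p=proj(s,b-[0,0,.13]).round(1); print(p)
x,y=int(p[0])-60,int(p[1])-65
a=cv2.resize(s['color'][y:y+120,x:x+120,::-1],(480,480),interpolation=cv2.INTER_CUBIC); print(x,y)
for P in (b-[0,0,.129],b-[0,0,.134],[.4841,-.1322,.124],[.4927,-.2938,.124],[.4884,-.213,.12]): print(((proj(s,P)-[x,y])*4).round())
c=cv2.resize(w['color'][:,:,::-1],(320,200)); c=cv2.copyMakeBorder(c,0,280,0,0,cv2.BORDER_CONSTANT)
cv2.imwrite('pics/g5.png',np.hstack([a,c]))
```

```text
[ 0.57183832 -0.21071746  0.35772761] [-0.4700346   0.61692548 -0.21740478] 11.8
[ 9.98608762e-01  5.27289846e-02 -4.40560975e-04]
[242.6 143. ]
182 78
[242. 259.]
[243. 264.]
[367. 404.]
[262. 305.]
[313. 357.]
```

View pics/g5.png

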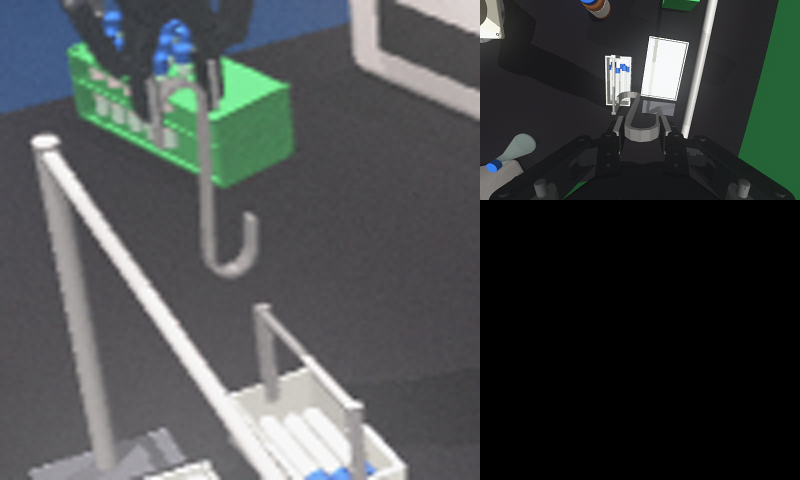

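The scene crop shows the hook held, with its lower curl bottom at crop (230,277). That means the hook leans slightly in the grip. The basket bar runs from crop (262,308) to (352,404). Next I'll locate the curl bottom in the hook plane, and the bar on z=0.12.

Run:
```python
from h import *
s=load('scene'); st=readout.read_state(); e=st['eef_pos']; n=np.array([.9986,.0527,0]); m=np.array([-.0527,.9986,0])
f=lambda x,y:(182+x/4,78+y/4)
def plane(x,y):
    o,d=ray(s,*f(x,y)); P=o+d*(m@(e-o))/(m@d); return np.r_[n@(P-e),P[2]-e[2]].round(4)
for k,p in dict(bottom=(230,277),shank_lo=(208,250),shank_hi=(204,110),legtip=(250,214),toparc=(180,80)).items(): print(k,plane(*p))
for p in [(268,312),(290,337),(320,370),(345,397)]: print('bar',onz(s,*f(*p),.12).round(4))
t=load('top'); t=vision.get_image('top'); g=t['color'].min(2)
cv2.imwrite('pics/g6.png',np.hstack([cv2.resize(t['color'][165:215,380:460,::-1],(640,400),interpolation=cv2.INTER_CUBIC)]))
```

```text
bottom [-0.0224 -0.1408]
shank_lo [-0.0079 -0.112 ]
shank_hi [-0.0185 -0.0029]
legtip [-0.0441 -0.0946]
toparc [-0.004  0.024]
bar [ 0.4907 -0.2874  0.12  ]
bar [ 0.4914 -0.2467  0.12  ]
bar [ 0.4917 -0.1947  0.12  ]
bar [ 0.4916 -0.1537  0.12  ]
```

View pics/g6.png

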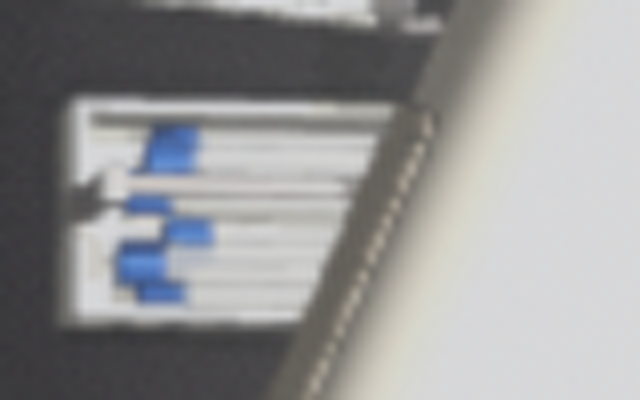

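The top crop puts the bar at crop (240,185) → pixel (410,188), which gives x≈0.491. That agrees with the scene view: bar straight along y, middle y≈−0.2145. In the grip, the curl gap centre is at TCP x−0.026, the leg tip at z−0.095 and the bottom at z−0.140.

I'll descend beside the bar to TCP z 0.198, move in along −x, then lift.

Request:
step_arm(increments=[[0.2,[-0.012,-0.004,-0.01],-3],[0.2,[0,0,-0.02],0],[0.2,[0,0,-0.03],0],[0.2,[0,0,-0.03],0],[0.2,[0,0,-0.03],0],[0.2,[0,0,-0.02],0],[0.2,[0,0,-0.015],0],[0.2,[0,0,-0.005],0],[0.2,[0,0,0],0],[0.2,[0,0,0],0],[0.2,[0,0,0],0]], squeeze=80)

```text
clock: 13.05
eef_pos: [0.5597, -0.2152, 0.1998]
ee_rot: [2.22, 2.22, 0.002]
ft_force: [-0.3, 0.9, -1.2]
gripper_width: 0.407
grip_force: 81.5
```

Run:
```python
from h import *
st=readout.read_state(); print(st['eef_pos'],st['ee_rot'],st['ft_force'],st['clock'])
s=snap('scene'); print(proj(s,st['eef_pos']-[.026,0,.12]))
a=cv2.resize(s['color'][120:220,210:310,::-1],(600,600),interpolation=cv2.INTER_CUBIC)
cv2.imwrite('pics/g7.png',a)
```

```text
[ 0.55973051 -0.21520516  0.1998164 ] [2.21981597e+00 2.21993894e+00 1.61251582e-03] [-0.3453441   0.8678036  -1.17456625] 13.05
[248.05553145 181.64388943]
```

View pics/g7.png

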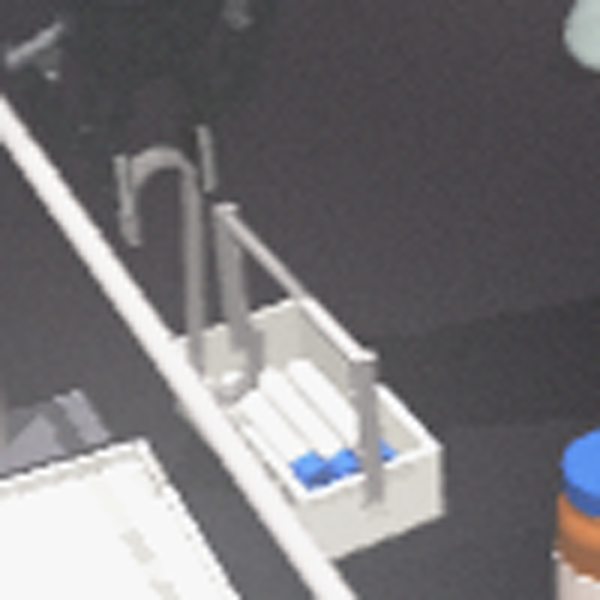

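The picture shows the lower curl (crop ≈(232,388)) inside the basket outline and on the far side of the bar, clear of it. Now I'll move under the bar.

Request:
step_arm(increments=[[0.2,[-0.01,0,0],0],[0.2,[-0.01,0,0],0],[0.2,[-0.01,0,0],0],[0.2,[-0.008,0,0],0],[0.2,[-0.004,0,0],0],[0.2,[0,0,0],0],[0.2,[0,0,0],0],[0.2,[0,0,0],0]])

```text
clock: 13.9
eef_pos: [0.5173, -0.215, 0.1985]
ee_rot: [2.221, 2.221, 0.0]
ft_force: [0.2, -0.4, -1.3]
gripper_width: 0.409
grip_force: 81.5
```

Request:
step_arm(increments=[[0.2,[0,0,0.01],0],[0.2,[0,0,0.015],0],[0.2,[0,0,0.01],0],[0.2,[0,0,0.006],0],[0.2,[0,0,0.005],0],[0.2,[0,0,0.005],0],[0.2,[0,0,0.005],0],[0.2,[0,0,0.005],0],[0.2,[0,0,0.005],0],[0.2,[0,0,0.005],0],[0.2,[0,0,0],0],[0.2,[0,0,0],0],[0.2,[0,0,0],0]])

```text
clock: 15.2
eef_pos: [0.5168, -0.2149, 0.2692]
ee_rot: [-2.221, -2.221, 0.0]
ft_force: [0.4, 0.3, -4.4]
gripper_width: 0.41
grip_force: 81.2
```

```bash
cat > chk.py <<'E'
from h import *
def run():
    st=readout.read_state(); print(st['clock'],st['eef_pos'].round(4),st['ft_force'].round(1),st['gripper_width'])
    s=snap('scene'); t=snap('top')
    g=s['color'].astype(int); mx,mn=g.max(2),g.min(2)
    blue=((g[:,:,2]>130)&(g[:,:,0]<90)&(g[:,:,2]-g[:,:,0]>80)).astype(np.uint8)
    for nm,m in (('blue',blue),('white',((mn>130)&(mx-mn<40)).astype(np.uint8))):
        m=m.copy(); m[:,:150]=0; m[:,345:]=0; m[:110]=0; m[240:]=0
        n,l,stt,c=cv2.connectedComponentsWithStats(m)
        print(nm,[(stt[i].tolist(),c[i].round(1).tolist()) for i in range(1,n) if stt[i][4]>12])
if __name__=='__main__': run()
E
python3 chk.py
```

```text
15.2 [ 0.5168 -0.2149  0.2692] [ 0.4  0.3 -4.4] 0.40971001940706475
blue [([304, 191, 18, 15, 123], [314.5, 198.6])]
white [([189, 111, 95, 129, 4791], [234.1, 194.7]), ([218, 110, 8, 5, 23], [222.1, 111.6]), ([304, 110, 22, 22, 372], [314.6, 121.2]), ([150, 120, 21, 34, 616], [159.7, 137.6]), ([241, 120, 12, 15, 49], [244.4, 124.4]), ([303, 214, 20, 17, 258], [312.1, 222.4])]
```

Request:
step_arm(increments=[[0.2,[0,0,0.008],0],[0.2,[0,0.003,0.015],0],[0.2,[0.004,0.005,0.02],-1],[0.2,[0.008,0.006,0.02],-1],[0.2,[0.01,0.006,0.015],-1],[0.2,[0.01,0.006,0.009],-0.5],[0.2,[0.01,0.006,0.002],0],[0.2,[0.01,0.005,0],0],[0.2,[0.01,0.003,0],0],[0.2,[0.01,0.001,0],0],[0.2,[0.01,0,0],0],[0.2,[0.01,0,0],0],[0.2,[0.01,0,0],0],[0.2,[0.009,0,0],0],[0.2,[0.008,0,0],0],[0.2,[0.006,0,0],0],[0.2,[0.003,0,0],0],[0.2,[0.001,0,0],0],[0.2,[0,0,0],0],[0.2,[0,0,0],0]])

```text
clock: 17.3
eef_pos: [0.6457, -0.1741, 0.3588]
ee_rot: [2.288, 2.152, 0.0]
ft_force: [0.4, -0.8, -3.5]
gripper_width: 0.411
grip_force: 81.2
```

Run:
```python
import chk; from h import *
chk.run()
s=load('scene'); st=readout.read_state(); e=st['eef_pos']
g=s['color'].min(2)
print(st['ee_rot'])
# expected features
for P in ([.646,-.172,.306],e,e+[0,0,.02],e+[.019,0,-.024],e+[-.0185,0,-.003]): print(proj(s,P).round(1))
u,v=proj(s,e+[0,0,.02]).round().astype(int); print(u,v); print(g[v-4:v+26,u-16:u+18])
```

```text
17.3 [ 0.6457 -0.1741  0.3588] [ 0.4 -0.8 -3.5] 0.41140473582086706
blue [([304, 191, 18, 15, 189], [311.8, 198.5])]
white [([189, 110, 89, 130, 4284], [223.9, 195.5]), ([200, 110, 13, 8, 41], [205.3, 112.3]), ([219, 110, 7, 5, 23], [222.4, 111.6]), ([304, 110, 22, 23, 373], [314.6, 121.3]), ([150, 120, 21, 34, 617], [159.7, 137.6]), ([303, 214, 20, 17, 256], [312.1, 222.4])]
[2.28831505e+00 2.15218388e+00 2.25769428e-04]
[209.4 137. ]
[206.2 119.3]
[205.  112.4]
[200.7 129.3]
[213.1 118.4]
205 112
[[ 67  68  66 ... 145  95  91]
 [ 68  72  69 ... 164 130 129]
 [ 68  73  69 ... 166 145 146]
 ...
 [ 76  76  73 ...  74  71  71]
 [ 77  77  75 ...  74  74  72]
 [ 73  76  78 ...  74  74  73]]
```

Request:
step_arm(increments=[[0.2,[0,0,0],0],[0.2,[0,0,0],0],[0.2,[0,0,0],0],[0.2,[0,0,-0.006],0],[0.2,[0,0,-0.01],0],[0.2,[0,0,-0.01],0],[0.2,[0,0,-0.01],0],[0.2,[0,0,-0.01],0],[0.2,[0,0,-0.008],0],[0.2,[0,0,-0.005],0],[0.2,[0,0,-0.003],0],[0.2,[0,0,0],0],[0.2,[0,0,0],0]])

```text
clock: 18.7
eef_pos: [0.6461, -0.174, 0.2969]
ee_rot: [2.288, 2.152, 0.001]
ft_force: [-0.4, -0.2, -3.4]
gripper_width: 0.411
grip_force: 81.2
```

Request:
step_arm(increments=[[0.2,[0,0,-0.003],0],[0.2,[0,0,-0.003],0],[0.2,[0,0,-0.002],0],[0.2,[0,0,0],0],[0.2,[0,0,0],0]])

```text
clock: 19.2
eef_pos: [0.6459, -0.174, 0.2884]
ee_rot: [-2.288, -2.152, 0.0]
ft_force: [0.2, 0.4, -5.0]
gripper_width: 0.409
grip_force: 81.2
```

Request:
step_arm(increments=[[0.2,[0,0,-0.002],0],[0.2,[0,0,-0.002],0],[0.2,[0,0,0],0],[0.2,[0,0,0],0]])

```text
clock: 19.6
eef_pos: [0.6459, -0.174, 0.2844]
ee_rot: [-2.288, -2.152, 0.0]
ft_force: [-0.7, 0.4, -4.8]
gripper_width: 0.411
grip_force: 81.2
```

Request:
step_arm(increments=[[0.2,[0,0,-0.002],0],[0.2,[0,0,-0.001],0],[0.2,[0,0,0],0],[0.2,[0,0,0],0]])

```text
clock: 20.0
eef_pos: [0.6461, -0.1741, 0.2838]
ee_rot: [2.286, 2.151, 0.003]
ft_force: [-3.2, 0.2, 6.5]
gripper_width: 0.413
grip_force: 82.4
```

Seated: the load is carried by the rail, at the same height as the first time. Releasing gently.

Request:
step_arm(increments=[[0.46,[0,0,0],0],[0.5,[0,0,0],0],[0.54,[0,0,0],0],[0.6,[0,0,0],0],[0.68,[0,0,0],0],[0.76,[0,0,0],0],[0.85,[0,0,0],0],[1,[0,0,0],0],[1,[0,0,0],0],[1,[0,0,0],0],[1,[0,0,0.01],0],[1,[0,0,0.02],0],[1,[0,0,0.03],0],[1,[0,0,0.03],0],[1,[0,0,0.03],0],[1,[0,0,0.02],0],[1,[0,0,0],0],[1,[0,0,0],0]], squeeze=40)

```text
clock: 21.8
eef_pos: [0.6209, -0.1672, 0.4242]
ee_rot: [-2.278, -2.143, 0.014]
ft_force: [0.3, -0.2, -0.2]
gripper_width: 1.0
grip_force: 0.0
```

Run:
```python
import chk; from h import *
chk.run()
s=load('scene')
for k,P in dict(arc=[.646,-.174,.31],bar_a=[.651,-.092,.154],bar_b=[.641,-.256,.154],rimfar=[.686,-.094,.082],rimnear=[.606,-.094,.082],seat=[.646,-.174,.154]).items(): print(k,proj(s,P).round(1))
```

```text
21.8 [ 0.6209 -0.1672  0.4242] [ 0.3 -0.2 -0.2] 1.0001294282260658
blue [([304, 192, 18, 14, 143], [312.0, 199.8])]
white [([189, 111, 89, 129, 3804], [222.7, 196.7]), ([218, 110, 8, 5, 24], [222.2, 111.5]), ([304, 110, 22, 22, 372], [314.6, 121.2]), ([150, 120, 21, 34, 616], [159.7, 137.6]), ([303, 214, 20, 17, 255], [312.1, 222.4])]
arc [208.9 135.4]
bar_a [227.1 197.5]
bar_b [207.6 166.8]
rimfar [218.6 220.7]
rimnear [244.1 210.7]
seat [216.9 181.5]
```

Request:
step_arm(increments=[[1,[0,0,0],0],[1,[0,0,0],0],[1,[0,0,0],0],[1,[0,0,0],0],[1,[0,0,0],0],[1,[0,0,0],0],[1,[0,0,0],0],[1,[0,0,0],0],[1,[0,0,0],0],[1,[0,0,0],0],[1,[0,0,0],0],[1,[0,0,0],0],[1,[0,0,0],0],[1,[0,0,0],0],[1,[0,0,0],0],[1,[0,0,0],0],[1,[0,0,0],0],[1,[0,0,0],0],[1,[0,0,0],0],[1,[0,0,0],0]])

```text
clock: 23.9
eef_pos: [0.621, -0.1673, 0.4233]
ee_rot: [-2.277, -2.142, 0.015]
ft_force: [-0.3, -0.1, 0.3]
gripper_width: 0.996
grip_force: 0.0
```

Run:
```python
from h import *
def roi(im): return im['color'][130:245,185:265].astype(float).mean(2)
fr=[]
for i in range(14):
    fr.append(roi(snap('scene')))
base=fr[0]
print('motion',[round(float(np.abs(f-base).mean()),2) for f in fr])
print('p99',[round(float(np.percentile(np.abs(f-base),99)),1) for f in fr])
s=load('scene'); mn=s['color'].min(2).astype(int)
# where did basket used to be, and now: columns profile around predicted bar and blue caps
g=s['color'].astype(int); b=((g[:,:,2]-g[:,:,0]>50)).astype(np.uint8); b[:, :185]=0; b[:,275:]=0; b[:150]=0; b[250:]=0
n,l,st,c=cv2.connectedComponentsWithStats(b); print('caps',[(st[i].tolist(),c[i].round(1).tolist()) for i in range(1,n) if st[i][4]>4])
# ASCII map of the basket region
sub=cv2.resize(mn[125:245,185:265].astype(np.uint8),(80,60),interpolation=cv2.INTER_AREA)
for i,r in enumerate(sub): print(125+2*i,''.join(' .:-=+*#%@'[min(9,int(x)//26)] for x in r))
```

```text
motion [0.0, 3.15, 3.44, 2.69, 2.35, 5.26, 7.54, 9.15, 10.1, 11.01, 11.83, 12.13, 12.16, 11.87]
p99 [0.0, 39.7, 44.0, 29.3, 23.7, 69.3, 89.7, 101.0, 113.0, 118.7, 121.3, 121.7, 122.0, 122.7]
caps [([229, 211, 4, 4, 12], [230.1, 212.7]), ([213, 212, 12, 7, 54], [218.3, 215.0]), ([249, 234, 16, 16, 127], [255.9, 241.8]), ([240, 237, 12, 13, 94], [245.4, 243.3]), ([230, 241, 12, 9, 70], [234.9, 245.4])]
125 :--::::=+*+++*%@@%+-::::::::::::::::::::::::::::::::::::::::::::::::::::::::::::
127 :::::::-+**++=+%@@@#-:::::::::::::::::::::::::::::::::::::::::::::::::::::::::::
129 ::::::::+***++--#%@@%+-:::::::::::::::::::::::::::::::::::::::::::::::::::::::::
131 -:::-:::-+**++=--+%%%@*-::::::::::::::::::::::::::::::::::::::::::::::::::::::::
133 ::::::::-+**++=-::=**##+=-::::::::::::::::::::::::::::::::::::::::::::::::::::::
135 :--::-:::=***++=-::=*#######+-::::::::::::::::::::::::::::::::::::::::::::::::::
137 ::::::-::-+**++=--+#@%#**#**++--::::::::::::::::::::::::::::::::::::::::::::::::
139 --::::::::+***++-+*##+=#%@@#==+=-:::::::::::::::::::::::::::::::::::::::::::::::
141 ::::::::::-+
[... 3703 characters left out ...]
@@@@@@@@@#----------
229 --------------------+#@@@@@@%%%%%%%%%%#%%%%%%%%%%%%%%%%%%%%%%%@@@@@@@@%=--------
231 ---------------------=#@@@@@@%%%%%%%%%%%%%%%%%%%%%%%%%%%@@@%%%%@@@@%%#*=--------
233 ----------------------=%@@@@@%%%%%%%%%%%%%%%%%%%%%@@@@@@@@@@%%%###*+++*+--------
235 ------------------------#@@@@@@%%%%%%%%%%%%%%@@@@@@@@@@%%%%%%#%#+===------------
237 ------------------------=#@@@@@@%%%%%%%%@@@@@@@@@%%%%%%#*+====-----==-----------
239 -------------------------=#@@@@@@@%@@@@@@@@%%%%%%####*+======-------------------
241 -:------------------------=%@@@@@@@@@%%%%%%###+=====-----------=+==---==--------
243 ---------------------------+@@@%%%#%%#%%**+=---=====-----------===**+====-------
```

The hook is on the rail and the bar is seated in the curl at about (218,182), where (217,181.5) was predicted. The basket is still swinging, so I'll let it settle.

Request:
step_arm(increments=[[1,[0,0,0],0],[1,[0,0,0],0],[1,[0,0,0],0],[1,[0,0,0],0],[1,[0,0,0],0],[1,[0,0,0],0],[1,[0,0,0],0],[1,[0,0,0],0],[1,[0,0,0],0],[1,[0,0,0],0],[1,[0,0,0],0],[1,[0,0,0],0],[1,[0,0,0],0],[1,[0,0,0],0],[1,[0,0,0],0],[1,[0,0,0],0],[1,[0,0,0],0],[1,[0,0,0],0],[1,[0,0,0],0],[1,[0,0,0],0]])

```text
clock: 26.6
eef_pos: [0.621, -0.1673, 0.4233]
ee_rot: [-2.277, -2.142, 0.015]
ft_force: [0.8, 0.2, -0.1]
gripper_width: 1.005
grip_force: 0.0
```

Request:
step_arm(increments=[[1,[0,0,0],0],[1,[0,0,0],0],[1,[0,0,0],0],[1,[0,0,0],0],[1,[0,0,0],0],[1,[0,0,0],0],[1,[0,0,0],0],[1,[0,0,0],0],[1,[0,0,0],0],[1,[0,0,0],0],[1,[0,0,0],0],[1,[0,0,0],0],[1,[0,0,0],0],[1,[0,0,0],0],[1,[0,0,0],0],[1,[0,0,0],0],[1,[0,0,0],0],[1,[0,0,0],0],[1,[0,0,0],0],[1,[0,0,0],0]])

```text
clock: 28.6
eef_pos: [0.621, -0.1673, 0.4233]
ee_rot: [-2.277, -2.142, 0.015]
ft_force: [0.3, 0.4, -0.1]
gripper_width: 1.0
grip_force: 0.0
```

```bash
cat > sw.py <<'E'
from h import *
fr=[];cl=[]
for i in range(24):
    im=vision.get_image('scene'); cl.append(readout.read_state()['clock']); fr.append(im['color'].astype(np.float32).mean(2))
a0=fr[0]
def shift(f,b):  # subpixel template shift of a patch
    y0,y1,x0,x1=b; T=a0[y0:y1,x0:x1]; S=f[y0-8:y1+8,x0-8:x1+8]
    r=cv2.matchTemplate(S,T,cv2.TM_CCOEFF_NORMED); _,m,_,p=cv2.minMaxLoc(r); x,y=p
    def sp(a,b,c): d=a-2*b+c; return 0 if d==0 else .5*(a-c)/d
    dx=sp(r[y,x-1],r[y,x],r[y,x+1]) if 0<x<16 else 0; dy=sp(r[y-1,x],r[y,x],r[y+1,x]) if 0<y<16 else 0
    return x+dx-8,y+dy-8
print('t',cl[0],cl[-1])
for n,b in dict(caps=(206,226,208,242),hookmid=(152,178,207,218)).items():
    q=np.array([shift(f,b) for f in fr]); print(n,'x',q[:,0].round(1).tolist(),'y',q[:,1].round(1).tolist())
E
python3 sw.py
```

```text
t 28.65 29.8
caps x [-0.0, 0.20000000298023224, 0.4000000059604645, 0.6000000238418579, 0.800000011920929, 0.800000011920929, 0.800000011920929, 0.800000011920929, 0.699999988079071, 0.5, 0.4000000059604645, 0.20000000298023224, 0.10000000149011612, 0.0, -0.0, -0.0, -0.0, 0.0, 0.0, 0.0, 0.10000000149011612, 0.10000000149011612, 0.10000000149011612, 0.20000000298023224] y [0.0, -0.10000000149011612, -0.20000000298023224, -0.10000000149011612, -0.10000000149011612, -0.10000000149011612, -0.10000000149011612, -0.10000000149011612, -0.10000000149011612, -0.0, -0.20000000298023224, -0.10000000149011612, -0.10000000149011612, -0.0, 0.0, 0.0, 0.0, 0.0, -0.0, -0.0, -0.10000000149011612, -0.10000000149011612, -0.10000000149011612, -0.10000000149011612]
hookmid x [-0.0, 0.10000000149011612, 0.20000000298023224, 0.30000001192092896, 0.4000000059604645, 0.4000000059604645, 0.4000000059604645, 0.4000000059604645, 0.30000001192092896, 0.20000000298023224, 0.20000000298023224, 0.10000000149011612, 0.0, 0.0, -0.0, -0.0, -0.0, -0.0, 0.0, 0.0, 0.0, 0.10000000149011612, 0.10000000149011612, 0.10000000149011612] y [-0.0, -0.10000000149011612, -0.10000000149011612, -0.20000000298023224, -0.30000001192092896, -0.30000001192092896, -0.30000001192092896, -0.30000001192092896, -0.20000000298023224, -0.20000000298023224, -0.10000000149011612, -0.10000000149011612, -0.10000000149011612, -0.0, -0.0, 0.0, 0.0, -0.0, -0.0, -0.0, -0.0, -0.10000000149011612, -0.10000000149011612, -0.10000000149011612]
```

Request:
step_arm(increments=[[1,[0,0,0],0],[1,[0,0,0],0],[1,[0,0,0],0],[1,[0,0,0],0],[1,[0,0,0],0],[1,[0,0,0],0],[1,[0,0,0],0],[1,[0,0,0],0],[1,[0,0,0],0],[1,[0,0,0],0],[1,[0,0,0],0],[1,[0,0,0],0],[1,[0,0,0],0],[1,[0,0,0],0],[1,[0,0,0],0],[1,[0,0,0],0],[1,[0,0,0],0],[1,[0,0,0],0],[1,[0,0,0],0],[1,[0,0,0],0]])

```text
clock: 31.8
eef_pos: [0.6211, -0.1673, 0.4233]
ee_rot: [-2.277, -2.142, 0.015]
ft_force: [-0.2, -0.5, 0.1]
gripper_width: 0.997
grip_force: 0.0
```

```bash
python3 -c "
from h import *
print(close_job())"
```

```text
the job is handed in; nothing more can be done
None
```

I handed the job in at about 32 s: the long hook hangs on the rail and the basket hangs from it, level and nearly still over the tray. After hanging and releasing the hook alone, I lifted it off again to pick up the basket, because the gripper can't reach under the rail; the hand-in gave no verdict.

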